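# Load the glazed pots onto their kiln discs

## Robot

A 6-joint arm with a two-finger parallel gripper is mounted at the origin on the work surface. World frame = base frame: x ahead of the robot, y to its left, z up, the work surface at z = 0. Lengths are in m, angles in rad, forces in N, time in s.
With the tool pointing down it reaches from about 0.35 to 0.85 m from the base axis. Payload 8.1 kg.
Tool frame: the origin (TCP) lies at the centre of the arm's flange, where the gripper is bolted on; the fingertips stand 186 mm ahead of it and the grasp point (between the pads) lies 167 mm ahead of it; z points along the fingers, y is the line along which they close (so a half turn about z gives the same grasp; the last joint's range is limited). The gripper opens to 93 mm and grips with 3 to 60 N. Pads are 15 mm wide; open, the fingers measure 128 mm over their backs; the gripper's body (75 mm by 188 mm) begins 65 mm behind the grasp point.
Start: joints at [-1.43, 0.13, 1.488, -0, 1.523, -0.085], TCP at [0.134, -0.585, 0.405] pointing down, gripper open.
Joint ranges: [-2.96, 2.96], [-0.89, 2.26], [0.02, 2.5], [-1.34, 4.48], [0, 2.73], [-2.66, 2.66]. Speed limits (rad/s): [2.39, 2.39, 2.79, 3.14, 3.14, 3.14].

## Interface

Orientations are given as a rotation vector (axis times angle).
In Python, from plant import read_state, read_camera, camera_params, robot gives the robot as it stands.
- The arm moves only by the tool carry_out, never from a script. Its argument "targets" is a list of rows, each an object of numbers: "hand": the opening in per cent of the stroke, from 0 (shut) to 100 (fully open); "x", "y", "z": the shift along the tool's x, y, z in m; "ax", "ay", "az": the turn, a rotation vector about the tool's x, y, z in rad. In form: [{"hand": .., "x": .., "y": .., "z": .., "ax": .., "ay": .., "az": ..}, ...]. A call has 1 to 8 rows; each row is the pose to reach, as a shift and turn from the pose commanded when the call began, along the tool's axes at that moment; what a row does not reach only later rows make up. A row lasts 1/8 s, in which the tool goes at most 62.5 mm and 10.7 degrees, less where a joint would pass 70% of its speed; a pose out of reach is approached as far as the arm can. A call with a gripper value outside its range is refused whole. The fingers move at their own pace and stop on an object; "newtons" is the grip in N (left out, the last holds). Time passes only in rows, so rows that repeat a pose let the fingers close. It gives the time, the measured TCP pose, the force, the opening and the grip force at its end, in the units of the state.
- read_state(): the state, without advancing time (a new reading comes with each control period).
- read_camera(name): name is "side" or "top" or "wrist"; returns (picture, depth): 420x560x3 uint8, blue, green, red; 420x560 float32, m along the optical axis (not along the pixel's ray), 0 where there is no reading.
- camera_params(name): a dict with "fx", "fy", "cx", "cy" (pixels), "position" and "rotation" of the camera in the world. Camera axes: x right, y up, looking along -z (the intrinsics and any distortion apply to the point x, -y, -z); pixel columns grow to the right and rows downward; lengths in m; the calibration is good to about 2 mm. The wrist camera is an equidistant fisheye: a pixel r from the principal point sees the ray r / f radians off the axis. A picture is of the moment at which its call begins: read the wrist's pose just before it. camera_params takes no time and is no camera call; for the wrist camera it gives the pose at the moment of the call.
- robot.close_job(): hands the job in; it is judged then, once.
The state is a dict: "t": time; "q": joint angles; "dq": joint speeds; "joint_torque": joint torques, N m; "tool_pos": TCP position; "orientation": TCP orientation; "force": force on the tool from outside, world axes, zero at the start; "wrist_torque": the same for the moment, N m; "opening": finger opening in m; "gripper_force": force on a finger pad.
Only numpy, scipy, OpenCV 4.12 (cv2) and the standard library are available. Lean on these libraries where they do the work, as an engineer would, in place of code of your own. Each camera call takes 0.05 s, during which the arm holds its last target. There are 200 camera calls.

## Task

Load the four glazed pots for firing: set each one upright in the middle of the setter disc whose ring has its own glaze colour, blue, green, yellow or black, in any order. Keep the pots upright and set them down gently rather than dropping them, and leave the two unglazed pale pots standing where they are.

Things in the scene. Friction and masses are not known exactly. Their poses are not given: they have to be found in the camera images.
- blue_tumbler: Tumbler glazed blue, straight-sided: 58 mm across at the rim, 54 mm at the foot, 70 mm tall, open at the top, walls 4 mm. Origin: centre of its underside, z up; round, so yaw means nothing. Starts upright on the table. Rigid, 105 to 190 g.
- green_bowl: Small deep tea bowl glazed green: 60 mm across at the rim, 58 mm at 14 mm height, narrowing below that to a 42 mm foot, 45 mm tall, open at the top, walls 4 mm. Origin: centre of its underside, z up; round, so yaw means nothing. Starts upright on the table. Rigid, 105 to 190 g.
- yellow_vase: Bud vase glazed yellow: straight body 54 mm across up to 48 mm height, then a shoulder to a 24 mm neck and a 32 mm lip; 74 mm tall in all. Origin: centre of its underside, z up; round, so yaw means nothing. Starts upright on the table. Rigid, 105 to 190 g.
- black_jar: Lidded jar glazed black: straight body 56 mm across up to 40 mm height, lid (one piece with it) 60 mm across and knob on top, 64 mm tall in all. Origin: centre of its underside, z up; round, so yaw means nothing. Starts upright on the table. Rigid, 105 to 190 g.
- bisque_tumbler: Unglazed (pale buff) tumbler of the same shape as the blue one, loose, must stay where it is: 58 mm across at the rim, 54 mm at the foot, 70 mm tall, open at the top, walls 4 mm. Origin: centre of its underside, z up; round, so yaw means nothing. Starts upright on the table. Rigid, 105 to 190 g. The six pots stand shuffled in two rows, at least 100 mm apart between centres.
- bisque_bowl: Unglazed (pale buff) tea bowl shaped and sized as the green one, loose, must stay where it is. Origin: centre of its underside, z up; round, so yaw means nothing. Starts upright on the table. Rigid, 105 to 190 g. In the lane between the two rows of pots lie a loose 45 mm tall cone pack (56 by 20 mm) and a flat wooden rib 8 mm thick.
- blue_disc: Fixed setter disc of pale clay with a blue ring round its edge, 90 mm across, 8 mm thick, on the grey kiln shelf slab. Origin: centre of its underside, z up; its upper face is 8 mm above that. The fixed slab is 280 mm square, 20 mm thick; the four discs lie on it about 130 mm apart in a square, shuffled.
- green_disc: Fixed setter disc of pale clay with a green ring round its edge, 90 mm across, 8 mm thick, on the grey kiln shelf slab. Origin: centre of its underside, z up; its upper face is 8 mm above that. Midway between the four discs the slab carries a fixed post 28 mm across, rising to 70 mm above the table.
- yellow_disc: Fixed setter disc of pale clay with a yellow ring round its edge, 90 mm across, 8 mm thick, on the grey kiln shelf slab. Origin: centre of its underside, z up; its upper face is 8 mm above that. The fixed slab is 280 mm square, 20 mm thick; the four discs lie on it about 130 mm apart in a square, shuffled.
- black_disc: Fixed setter disc of pale clay with a black ring round its edge, 90 mm across, 8 mm thick, on the grey kiln shelf slab. Origin: centre of its underside, z up; its upper face is 8 mm above that. Midway between the four discs the slab carries a fixed post 28 mm across, rising to 70 mm above the table.

How it is judged:
At the end, for the whole second after the job is handed in: Each glazed pot stands upright (within 0.1 rad), released and at rest on the disc of its own colour, its centre within 12 mm of the disc's centre and its underside within 4 mm of the disc's face; both unglazed pots stand upright within 20 mm of where they began (horizontal distance between blue_tumbler and blue_disc below 0.012 m and z of blue_tumbler in the frame of blue_disc between 0.004 and 0.012 m and angle between each of blue_tumbler, green_bowl, yellow_vase, black_jar, bisque_tumbler, bisque_bowl's own z axis and vertical below 0.1 rad and linear speed of each of blue_tumbler, green_bowl, yellow_vase, black_jar below 0.02 m/s and horizontal distance between green_bowl and green_disc below 0.012 m and z of green_bowl in the frame of green_disc between 0.004 and 0.012 m and horizontal distance between yellow_vase and yellow_disc below 0.012 m and z of yellow_vase in the frame of yellow_disc between 0.004 and 0.012 m and horizontal distance between black_jar and black_disc below 0.012 m and z of black_jar in the frame of black_disc between 0.004 and 0.012 m and distance of each of bisque_tumbler, bisque_bowl from where it was at the start of the episode below 0.02 m); the robot touches nothing.
It fails at once if a glazed pot tips over (more than 0.6 rad) (angle between any of blue_tumbler, green_bowl, yellow_vase, black_jar's own z axis and vertical above 0.6 rad).
It fails at once if a glazed pot is dropped (falls freely at more than 0.7 m/s, that is from about 25 mm or more) ((linear speed of blue_tumbler above 0.7 m/s and contact force between blue_tumbler and the fingers below 0.05 N) or (linear speed of green_bowl above 0.7 m/s and contact force between green_bowl and the fingers below 0.05 N) or (linear speed of yellow_vase above 0.7 m/s and contact force between yellow_vase and the fingers below 0.05 N) or (linear speed of black_jar above 0.7 m/s and contact force between black_jar and the fingers below 0.05 N)).
It fails at once if an unglazed pot is knocked over or moved more than 30 mm (angle between any of bisque_tumbler, bisque_bowl's own z axis and vertical above 0.6 rad or distance of any of bisque_tumbler, bisque_bowl from where it was at the start of the episode above 0.03 m).
It also fails if it takes over 128 s, if anything falls off the work surface, if the arm or the gripper's body presses on something with over 40 N, if the wrist force passes 120 N, or if a joint passes its speed limit or range.

## Working session

There is one attempt and no reset: what is moved stays moved. The work goes in short steps, Python scripts to look and compute and a tool call to move; the robot and the scene stay as the last step left them, time stands still between calls to the robot, and variables do not carry over. Pictures are saved under pics/ and viewed, at most 14 in all, crops included, and the job is handed in when it is done.

Besides the shell and the picture viewer there is one more tool, called after "Call:" in YAML: its name, and indented under it one key for each argument. carry_out: Moves the arm, as the interface text tells. Its arguments: {"type":"object","properties":{"targets":{"type":"array","items":{"type":"object","properties":{"hand":{"type":"number"},"x":{"type":"number"},"y":{"type":"number"},"z":{"type":"number"},"ax":{"type":"number"},"ay":{"type":"number"},"az":{"type":"number"}}}},"newtons":{"type":"number"}},"required":["targets"]}

```bash
mkdir -p pics; ls; python3 - <<'E'
from plant import *
import cv2,numpy as np
s=read_state(); print(s)
for n in ("top","side"):
    im,d=read_camera(n); cv2.imwrite(f"pics/{n}0.png",im); np.savez(f"{n}0.npz",im=im,d=d)
    p=camera_params(n); print(n,p, (d==0).mean())
print(camera_params("wrist"))
E
```

```text
pics
{'t': 0.0, 'q': array([-1.43038724e+00,  1.31128359e-01,  1.48928259e+00,  3.27723833e-05,
        1.52302483e+00, -8.53988346e-02]), 'dq': array([-0.00035584, -0.00103821,  0.00088723,  0.00045915,  0.00137444,
        0.0001335 ]), 'joint_torque': array([-2.98180552e-03, -5.59842610e+01, -4.91761351e+01,  7.64313480e-02,
        3.48999817e-02, -1.46259340e-04]), 'tool_pos': array([ 0.13433148, -0.58452517,  0.40370493]), 'orientation': array([-3.11975919e+00, -3.53734987e-01,  2.82073197e-05]), 'force': array([ 0.4467773 ,  0.13441615, -0.08468018]), 'wrist_torque': array([-0.01659931,  0.02003109, -0.06900264]), 'gripper_force': 0.0, 'opening': 0.09306954257750463}
top {'fx': 477.06246587719346, 'fy': 477.06246587719346, 'cx': 273.8114547054183, 'cy': 215.23012443793593, 'position': array([0.39839695, 0.00144748, 1.05532954]), 'rotation': array([ 0.1155064 , -0.07643458, -1.5829021 ])} 0.0040178571428571425
side {'fx': 411.75938406655115, 'fy': 411.75938406655115, 'cx': 275.65393417972604, 'cy': 209.1309236241719, 'position': array([0.09858018, 0.60475373, 0.69934699]), 'rotation': array([ 0.35849647, -1.02204026, -2.32611122])} 0.003949829931972789
{'fx': 325.19226210127806, 'fy': 325.19226210127806, 'cx': 276.19960227971734, 'cy': 213.31239304147505, 'position': array([ 0.20152284, -0.57069697,  0.38382654]), 'rotation': array([-0.21077423,  0.16917665, -1.33773405])}
```

View pics/top0.png

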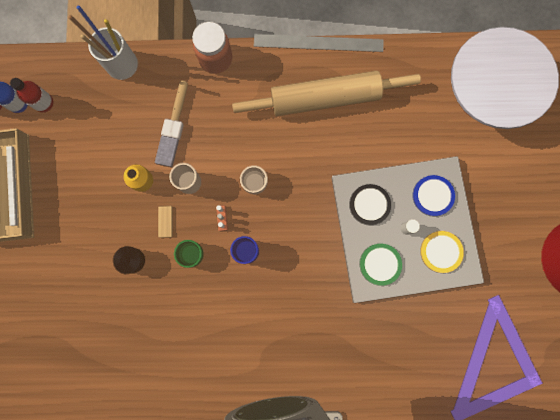

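View pics/side0.png

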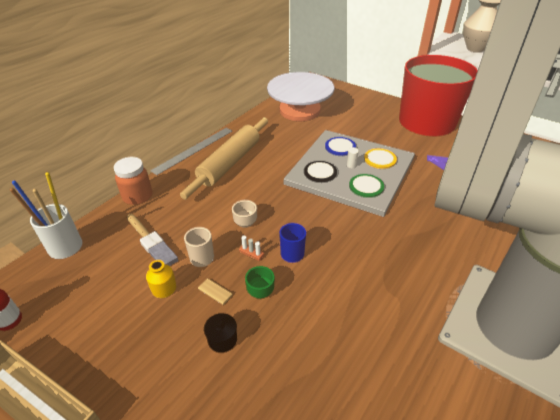

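The top view shows:
- **Back row:** yellow vase (135,177), bisque tumbler (183,177) and bisque bowl (253,179).
- **Front row:** black jar (128,260), green bowl (188,253) and blue tumbler (244,250).
- **Lane:** rib (165,221) and cone pack (221,217).
- **Discs:** black (370,204), blue (434,195), green (381,264) and yellow (442,252), with the post at (412,227).

The side view agrees with this.

```bash
cat > h.py <<'E'
import numpy as np,cv2
from scipy.spatial.transform import Rotation as R
def rays(p,uv):
    uv=np.atleast_2d(uv).astype(float)
    v=np.c_[(uv[:,0]-p['cx'])/p['fx'],-(uv[:,1]-p['cy'])/p['fy'],-np.ones(len(uv))]
    return R.from_rotvec(p['rotation']).apply(v)
def plane(p,uv,z):
    d=rays(p,uv); return p['position']+d*((z-p['position'][2])/d[:,2])[:,None]
def cloud(p,d):
    v,u=np.mgrid[:d.shape[0],:d.shape[1]]
    P=p['position']+rays(p,np.c_[u.ravel(),v.ravel()])*d.ravel()[:,None]
    P[d.ravel()==0]=np.nan
    return P.reshape(d.shape+(3,))
E
python3 - <<'E'
from h import *; from plant import camera_params
H={'yellow':(.074,.016),'btum':(.07,.029),'bbowl':(.045,.03),'black':(.064,.03),'green':(.045,.03),'blue':(.07,.029),'cone':(.045,0),'rib':(.008,0)}
px={'top':dict(yellow=(135,177),btum=(183,177),bbowl=(253,179),black=(128,260),green=(188,253),blue=(244,250),cone=(221,217),rib=(165,221)),
'side':dict(yellow=(161,280),btum=(199,246),bbowl=(245,213),black=(221,333),green=(260,282),blue=(292,243),cone=(251,247),rib=(215,291))}
dp={'top':dict(black=(370,204),blue=(434,195),green=(381,264),yellow=(442,252)),'side':dict(black=(320,171),blue=(341,146),green=(367,185),yellow=(380,158))}
for n in ('top','side'):
    f=np.load(n+'0.npz');p=camera_params(n);C=cloud(p,f['d']);im=f['im']
    print(n,'table z',np.nanmedian(C[300:330,100:300,2] if n=='top' else C[300:400,330:420,2]))
    for k,(u,v) in px[n].items():
        w=45 if n=='side' else 30
        Q=C[v-w:v+w,u-w:u+w].reshape(-1,3); Q=Q[np.isfinite(Q[:,2])]
        c0=plane(p,(u,v),H[k][0])[0]
        Q=Q[(Q[:,2]>.004)&(np.hypot(*(Q[:,:2]-c0[:2]).T)<.05)]
        T=Q[Q[:,2]>H[k][0]-.012] if k!='rib' else Q
        c,r=cv2.minEnclosingCircle(T[:,:2].astype(np.float32))
        print(k,len(T),'top',np.round(c,4),round(r,4),'maxz',round(np.percentile(Q[:,2],99),4), 'box',cv2.minAreaRect((T[:,:2]*1000).astype(np.float32)) if H[k][1]==0 else '')
    for k,(u,v) in dp[n].items():
        g=im.astype(int); m=((g.min(2)>150)).astype(np.uint8)
        _,lab,st,ce=cv2.connectedComponentsWithStats(m,connectivity=4)
        l=lab[v,u]; cs,_=cv2.findContours((lab==l).astype(np.uint8),cv2.RETR_EXTERNAL,cv2.CHAIN_APPROX_NONE)
        W=plane(p,cs[0][:,0],.028)[:,:2]; c,r=cv2.minEnclosingCircle((W).astype(np.float32))
        print('disc',k,np.round(c,4),round(r,4), 'z',np.round(np.nanmedian(C[v-4:v+4,u-4:u+4,2]),4))
E
```

```text
top table z -0.00012503878413983038
yellow 167 top [0.6118 0.3259] 0.0156 maxz 0.0767 box 
btum 221 top [0.6057 0.218 ] 0.0294 maxz 0.0724 box 
bbowl 194 top [0.6019 0.0701] 0.03 maxz 0.048 box 
black 66 top [0.4324 0.3412] 0.0126 maxz 0.0646 box 
green 206 top [0.4438 0.2114] 0.0298 maxz 0.0472 box 
blue 181 top [0.4487 0.0891] 0.0289 maxz 0.0733 box 
cone 63 top [0.5222 0.1418] 0.0224 maxz 0.0482 box ((522.11181640625, 143.25405883789062), (44.501686096191406, 9.337821960449219), 5.4871015548706055)
rib 430 top [0.5192 0.2696] 0.0453 maxz 0.0124 box ((515.2156982421875, 274.187255859375), (79.06354522705078, 76.71334075927734), 50.70377731323242)
disc black [ 0.5462 -0.1827] 0.0351 z 0.0284
disc blue [ 0.5635 -0.3211] 0.0355 z 0.029
disc green [ 0.4163 -0.2007] 0.0355 z 0.0287
disc yellow [ 0.4415 -0.3317] 0.0351 z 0.0287
side table z -0.0014619446895590138
yellow 146 top [0.6108 0.3278] 0.0153 maxz 0.0741 box 
btum 171 top [0.6044 0.2203] 0.0295 maxz 0.0695 box 
bbowl 205 top [0.6015 0.0724] 0.0304 maxz 0.0443 box 
black 80 top [0.4312 0.3435] 0.0094 maxz 0.0627 box 
green 294 top [0.4443 0.2144] 0.0312 maxz 0.045 box 
blue 151 top [0.4472 0.0927] 0.029 maxz 0.0697 box 
cone 84 top [0.5224 0.1461] 0.0233 maxz 0.0451 box ((522.3916625976562, 146.18124389648438), (46.4640998840332, 11.73721694946289), 6.062263488769531)
rib 385 top [0.5165 0.2717] 0.0368 maxz 0.0088 box ((516.198974609375, 272.48687744140625), (71.50911712646484, 30.590578079223633), 1.1149722337722778)
disc black [ 0.5445 -0.1797] 0.0349 z 0.0262
disc blue [ 0.4798 -0.2118] 0.1688 z 0.0261
disc green [ 0.415  -0.1978] 0.0351 z 0.0263
disc yellow [ 0.4402 -0.3278] 0.035 z 0.0262
```

Call:
carry_out:
  targets:
    - {"hand": 100,"x": 0.229,"y": -0.294,"z": 0,"az": 0.226}
    - {"hand": 100,"x": 0.229,"y": -0.294,"z": 0,"az": 0.226}
    - {"hand": 100,"x": 0.229,"y": -0.294,"z": 0,"az": 0.226}
    - {"hand": 100,"x": 0.229,"y": -0.294,"z": 0,"az": 0.226}
    - {"hand": 100,"x": 0.4576,"y": -0.589,"z": 0,"az": 0.226}
    - {"hand": 100,"x": 0.4576,"y": -0.589,"z": 0,"az": 0.226}
    - {"hand": 100,"x": 0.4576,"y": -0.589,"z": 0,"az": 0.226}
    - {"hand": 100,"x": 0.4576,"y": -0.589,"z": 0,"az": 0.226}
  newtons: 20

```text
schema error: expected keys hand, x, y, z, ax, ay, az
```

Call:
carry_out:
  targets:
    - {"hand": 100,"x": 0.229,"y": -0.294,"z": 0,"ax": 0,"ay": 0,"az": 0.226}
    - {"hand": 100,"x": 0.229,"y": -0.294,"z": 0,"ax": 0,"ay": 0,"az": 0.226}
    - {"hand": 100,"x": 0.229,"y": -0.294,"z": 0,"ax": 0,"ay": 0,"az": 0.226}
    - {"hand": 100,"x": 0.229,"y": -0.294,"z": 0,"ax": 0,"ay": 0,"az": 0.226}
    - {"hand": 100,"x": 0.4576,"y": -0.589,"z": 0,"ax": 0,"ay": 0,"az": 0.226}
    - {"hand": 100,"x": 0.4576,"y": -0.589,"z": 0,"ax": 0,"ay": 0,"az": 0.226}
    - {"hand": 100,"x": 0.4576,"y": -0.589,"z": 0,"ax": 0,"ay": 0,"az": 0.226}
    - {"hand": 100,"x": 0.4576,"y": -0.589,"z": 0,"ax": 0,"ay": 0,"az": 0.226}
  newtons: 20

```text
t: 1.1
tool_pos: [0.3452, -0.1294, 0.4046]
orientation: [3.141, -0.001, 0.001]
force: [1.4, -0.1, 0.7]
opening: 0.0929
gripper_force: 0.0
```

Call:
carry_out:
  targets:
    - {"hand": 100,"x": 0.103,"y": -0.22,"z": 0,"ax": 0,"ay": 0,"az": 0}
    - {"hand": 100,"x": 0.103,"y": -0.22,"z": 0,"ax": 0,"ay": 0,"az": 0}
    - {"hand": 100,"x": 0.103,"y": -0.22,"z": 0,"ax": 0,"ay": 0,"az": 0}
    - {"hand": 100,"x": 0.103,"y": -0.22,"z": 0,"ax": 0,"ay": 0,"az": 0}
    - {"hand": 100,"x": 0.103,"y": -0.22,"z": 0.05,"ax": 0,"ay": 0,"az": 0}
    - {"hand": 100,"x": 0.103,"y": -0.22,"z": 0.09,"ax": 0,"ay": 0,"az": 0}
    - {"hand": 100,"x": 0.103,"y": -0.22,"z": 0.09,"ax": 0,"ay": 0,"az": 0}

```text
t: 1.98
tool_pos: [0.4463, 0.0887, 0.3111]
orientation: [3.141, 0.0, -0.012]
force: [-0.3, -0.4, -0.1]
opening: 0.0931
gripper_force: 0.0
```

```bash
python3 - <<'E'
from plant import *
import cv2,numpy as np
p=camera_params("wrist");im,d=read_camera("wrist");print(p,read_state()['tool_pos'])
cv2.imwrite("pics/w1.png",im)
E
```

```text
{'fx': 325.19226210127806, 'fy': 325.19226210127806, 'cx': 276.19960227971734, 'cy': 213.31239304147505, 'position': array([0.51510771, 0.08722847, 0.29056355]), 'rotation': array([-0.20377409,  0.20169121, -1.56148909])} [0.44741084 0.0886186  0.31378142]
```

View pics/w1.png

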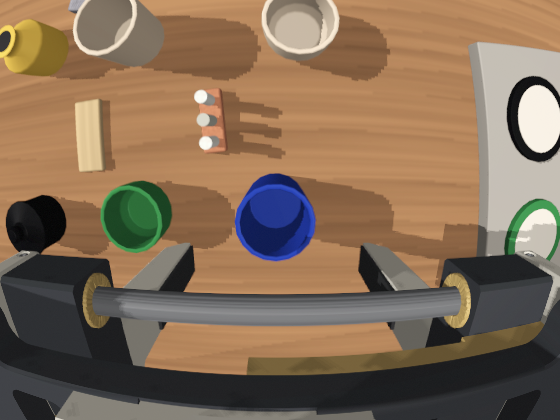

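The blue tumbler's rim is at about (275,217), centred between the fingers at about (180,260) and (372,260). I'll check its position by fisheye ray.

```bash
cat >> h.py <<'E'
def wplane(p,uv,z):
    uv=np.atleast_2d(uv).astype(float); x=(uv[:,0]-p['cx'])/p['fx']; y=(uv[:,1]-p['cy'])/p['fy']
    t=np.hypot(x,y)+1e-9; s=np.sin(t)/t
    d=R.from_rotvec(p['rotation']).apply(np.c_[x*s,-y*s,-np.cos(t)])
    return p['position']+d*((z-p['position'][2])/d[:,2])[:,None]
E
python3 - <<'E'
from h import *; from plant import *
p=camera_params('wrist')
print(wplane(p,[[236,219],[314,219],[275,260],[275,184]],.07), wplane(p,[[102,215],[171,215],[136,250]],.045))
print(read_state()['tool_pos'])
E
```

```text
[[0.45406893 0.11575408 0.07      ]
 [0.45403035 0.05982654 0.07      ]
 [0.42242196 0.08783129 0.07      ]
 [0.4793359  0.0877482  0.07      ]] [[0.45035507 0.23946855 0.045     ]
 [0.45040605 0.17309266 0.045     ]
 [0.41875262 0.20937887 0.045     ]]
[0.44741084 0.0886186  0.31378142]
```

Call:
carry_out:
  targets:
    - {"hand": 100,"x": 0.002,"y": 0,"z": 0.06,"ax": 0,"ay": 0,"az": 0}
    - {"hand": 100,"x": 0.002,"y": 0,"z": 0.109,"ax": 0,"ay": 0,"az": 0}
    - {"hand": 100,"x": 0.002,"y": 0,"z": 0.109,"ax": 0,"ay": 0,"az": 0}
    - {"hand": 0,"x": 0.002,"y": 0,"z": 0.109,"ax": 0,"ay": 0,"az": 0}
    - {"hand": 0,"x": 0.002,"y": 0,"z": 0.109,"ax": 0,"ay": 0,"az": 0}
    - {"hand": 0,"x": 0.002,"y": 0,"z": 0.109,"ax": 0,"ay": 0,"az": 0}
    - {"hand": 0,"x": 0.002,"y": 0,"z": 0.109,"ax": 0,"ay": 0,"az": 0}
    - {"hand": 0,"x": 0.002,"y": 0,"z": 0.109,"ax": 0,"ay": 0,"az": 0}

```text
t: 3.02
tool_pos: [0.4507, 0.0888, 0.2067]
orientation: [-3.141, 0.0, -0.003]
force: [-1.4, 2.0, 6.4]
opening: 0.0574
gripper_force: 20.5
```

Call:
carry_out:
  targets:
    - {"hand": 0,"x": 0,"y": 0,"z": -0.04,"ax": 0,"ay": 0,"az": 0}
    - {"hand": 0,"x": 0,"y": 0,"z": -0.09,"ax": 0,"ay": 0,"az": 0}
    - {"hand": 0,"x": 0,"y": 0,"z": -0.14,"ax": 0,"ay": 0,"az": 0}
    - {"hand": 0,"x": 0.01,"y": 0.04,"z": -0.175,"ax": 0,"ay": 0,"az": 0}
    - {"hand": 0,"x": 0.025,"y": 0.09,"z": -0.18,"ax": 0,"ay": 0,"az": 0}
    - {"hand": 0,"x": 0.04,"y": 0.145,"z": -0.18,"ax": 0,"ay": 0,"az": 0}
    - {"hand": 0,"x": 0.055,"y": 0.2,"z": -0.18,"ax": 0,"ay": 0,"az": 0}
    - {"hand": 0,"x": 0.07,"y": 0.255,"z": -0.18,"ax": 0,"ay": 0,"az": 0}

```text
t: 4.03
tool_pos: [0.5201, -0.1682, 0.3853]
orientation: [-3.141, 0.0, 0.001]
force: [1.0, -0.1, -0.2]
opening: 0.0573
gripper_force: 20.5
```

Call:
carry_out:
  targets:
    - {"hand": 0,"x": 0.015,"y": 0.05,"z": 0,"ax": 0,"ay": 0,"az": 0}
    - {"hand": 0,"x": 0.03,"y": 0.105,"z": 0,"ax": 0,"ay": 0,"az": 0}
    - {"hand": 0,"x": 0.043,"y": 0.153,"z": 0,"ax": 0,"ay": 0,"az": 0}
    - {"hand": 0,"x": 0.043,"y": 0.153,"z": 0.04,"ax": 0,"ay": 0,"az": 0}
    - {"hand": 0,"x": 0.043,"y": 0.153,"z": 0.09,"ax": 0,"ay": 0,"az": 0}
    - {"hand": 0,"x": 0.043,"y": 0.153,"z": 0.09,"ax": 0,"ay": 0,"az": 0}
    - {"hand": 0,"x": 0.043,"y": 0.153,"z": 0.09,"ax": 0,"ay": 0,"az": 0}

```text
t: 4.9
tool_pos: [0.5634, -0.3195, 0.2972]
orientation: [3.141, 0.0, 0.001]
force: [1.2, -0.5, -0.2]
opening: 0.0571
gripper_force: 20.5
```

```bash
python3 - <<'E'
from plant import *
import cv2,numpy as np
p=camera_params("wrist");im,d=read_camera("wrist");print(p['position'],read_state()['tool_pos'])
np.savez("w2.npz",im=im,p=p['position'],r=p['rotation']); cv2.imwrite("pics/w2.png",im)
E
```

```text
[ 0.63231421 -0.32096217  0.27725307] [ 0.56381441 -0.31967868  0.29848656]
```

View pics/w2.png

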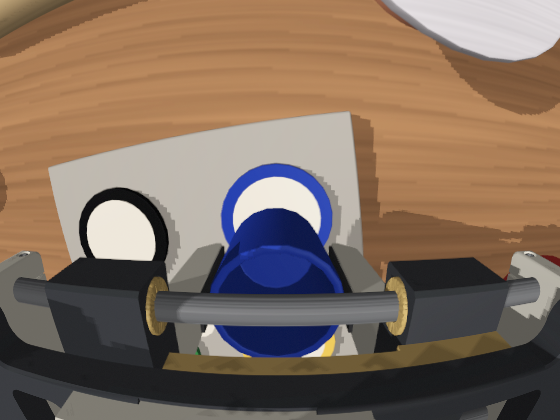

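The blue disc's ring spans columns 222–333 with its top at row 163. The held tumbler is upright in the gripper, with its rim at about (277,305).

```bash
python3 - <<'E'
from h import *; from plant import *
p=camera_params('wrist'); im=np.load('w2.npz')['im'].astype(int)
m=(im[:,:,0]>90)&(im[:,:,0]>1.8*im[:,:,2])
row=m[163:212].astype(np.uint8)  # ring only part above pot
pts=[]
for v in range(163,212,3):
    u=np.where(m[v,200:360])[0]
    if len(u)>3: pts+= [(200+u[0],v),(200+u[-1],v)]
W=wplane(p,pts,.028)[:,:2]*1000
A=np.c_[2*W,np.ones(len(W))]; s=np.linalg.lstsq(A,(W**2).sum(1),rcond=None)[0]
print('disc',s[:2],np.sqrt(s[2]+s[0]**2+s[1]**2))
print('black',wplane(p,[[79,230],[168,232],[122,187]],.028))
q=read_state()['tool_pos'];print(q)
print('rim edges',wplane(p,[[209,308],[345,308],[277,246]],q[2]-.205+.07))
E
```

```text
disc [ 564.73487805 -322.00307148] 44.104905839898265
black [[ 0.55368895 -0.13993176  0.028     ]
 [ 0.55331561 -0.23109227  0.028     ]
 [ 0.59239802 -0.19187592  0.028     ]]
[ 0.56381441 -0.31967868  0.29848656]
rim edges [[ 0.56330787 -0.2937202   0.16348656]
 [ 0.56317298 -0.35000119  0.16348656]
 [ 0.59096995 -0.32180912  0.16348656]]
```

Call:
carry_out:
  targets:
    - {"hand": 0,"x": 0.002,"y": 0,"z": 0.03,"ax": 0,"ay": 0,"az": 0}
    - {"hand": 0,"x": 0.002,"y": 0,"z": 0.05,"ax": 0,"ay": 0,"az": 0}
    - {"hand": 0,"x": 0.002,"y": 0,"z": 0.056,"ax": 0,"ay": 0,"az": 0}
    - {"hand": 0,"x": 0.002,"y": 0,"z": 0.059,"ax": 0,"ay": 0,"az": 0}
    - {"hand": 0,"x": 0.002,"y": 0,"z": 0.061,"ax": 0,"ay": 0,"az": 0}
    - {"hand": 0,"x": 0.002,"y": 0,"z": 0.062,"ax": 0,"ay": 0,"az": 0}
    - {"hand": 0,"x": 0.002,"y": 0,"z": 0.062,"ax": 0,"ay": 0,"az": 0}

```text
t: 5.82
tool_pos: [0.5654, -0.3196, 0.2348]
orientation: [3.141, -0.0, 0.002]
force: [-0.4, 0.4, 1.7]
opening: 0.0573
gripper_force: 20.5
```

Call:
carry_out:
  targets:
    - {"hand": 0,"x": 0,"y": 0,"z": 0.001,"ax": 0,"ay": 0,"az": 0}
    - {"hand": 100,"x": 0,"y": 0,"z": 0.001,"ax": 0,"ay": 0,"az": 0}
    - {"hand": 100,"x": 0,"y": 0,"z": 0.001,"ax": 0,"ay": 0,"az": 0}
    - {"hand": 100,"x": 0,"y": 0,"z": 0.001,"ax": 0,"ay": 0,"az": 0}
    - {"hand": 100,"x": 0,"y": 0,"z": -0.03,"ax": 0,"ay": 0,"az": 0}
    - {"hand": 100,"x": 0,"y": 0,"z": -0.08,"ax": 0,"ay": 0,"az": 0}
    - {"hand": 100,"x": 0,"y": 0,"z": -0.14,"ax": 0,"ay": 0,"az": 0}
    - {"hand": 100,"x": 0,"y": 0,"z": -0.17,"ax": 0,"ay": 0,"az": 0}

```text
t: 6.82
tool_pos: [0.5654, -0.3197, 0.4083]
orientation: [3.139, -0.0, 0.007]
force: [-0.3, -0.2, 0.8]
opening: 0.0928
gripper_force: 0.0
```

```bash
cat > chk.py <<'E'
from h import *; from plant import *; import sys
# top-camera centre of a colour at given ROI centre/height
def pot(name,xy,h,n='top'):
    p=camera_params(n);im,d=read_camera(n);C=cloud(p,d).reshape(-1,3)
    C=C[np.isfinite(C[:,2])]
    Q=C[(np.hypot(*(C[:,:2]-xy).T)<.05)&(C[:,2]>h-.012)&(C[:,2]<h+.012)]
    c,r=cv2.minEnclosingCircle(Q[:,:2].astype(np.float32)); print(name,n,len(Q),np.round(c,4),round(r,4),'z',np.percentile(Q[:,2],95).round(4))
E
python3 -c "
from chk import *
pot('blue',[.5635,-.321],.098)
print(read_state()['tool_pos'],read_state()['orientation'],read_state()['q'])"
```

```text
blue top 174 [ 0.5626 -0.3193] 0.0294 z 0.1005
[ 0.5658013  -0.31994362  0.41199131] [ 3.13619937e+00 -3.72832954e-04  1.24626359e-02] [-5.93492034e-01  2.57395983e-01  1.33167241e+00 -6.86817346e-06
  1.54293341e+00  9.77542212e-01]
```

Call:
carry_out:
  targets:
    - {"hand": 100,"x": 0.003,"y": -0.04,"z": 0,"ax": 0,"ay": 0,"az": 0}
    - {"hand": 100,"x": 0.007,"y": -0.1,"z": 0,"ax": 0,"ay": 0,"az": 0}
    - {"hand": 100,"x": 0.012,"y": -0.16,"z": 0,"ax": 0,"ay": 0,"az": 0}
    - {"hand": 100,"x": 0.016,"y": -0.22,"z": 0,"ax": 0,"ay": 0,"az": 0}
    - {"hand": 100,"x": 0.02,"y": -0.28,"z": 0,"ax": 0,"ay": 0,"az": 0}
    - {"hand": 100,"x": 0.025,"y": -0.34,"z": 0,"ax": 0,"ay": 0,"az": 0}
    - {"hand": 100,"x": 0.029,"y": -0.4,"z": 0,"ax": 0,"ay": 0,"az": 0}
    - {"hand": 100,"x": 0.033,"y": -0.46,"z": 0,"ax": 0,"ay": 0,"az": 0}

```text
t: 7.88
tool_pos: [0.5979, 0.1425, 0.4031]
orientation: [3.141, -0.001, -0.001]
force: [1.7, 0.5, -0.7]
opening: 0.0932
gripper_force: 0.0
```

Call:
carry_out:
  targets:
    - {"hand": 100,"x": 0.004,"y": -0.06,"z": 0,"ax": 0,"ay": 0,"az": 0}
    - {"hand": 100,"x": 0.009,"y": -0.12,"z": 0,"ax": 0,"ay": 0,"az": 0}
    - {"hand": 100,"x": 0.013,"y": -0.17,"z": 0,"ax": 0,"ay": 0,"az": 0}
    - {"hand": 100,"x": 0.014,"y": -0.186,"z": 0.03,"ax": 0,"ay": 0,"az": 0}
    - {"hand": 100,"x": 0.014,"y": -0.186,"z": 0.08,"ax": 0,"ay": 0,"az": 0}
    - {"hand": 100,"x": 0.014,"y": -0.186,"z": 0.11,"ax": 0,"ay": 0,"az": 0}
    - {"hand": 100,"x": 0.014,"y": -0.186,"z": 0.11,"ax": 0,"ay": 0,"az": 0}
    - {"hand": 100,"x": 0.014,"y": -0.186,"z": 0.11,"ax": 0,"ay": 0,"az": 0}

```text
t: 8.88
tool_pos: [0.6126, 0.3267, 0.2951]
orientation: [-3.141, 0.001, -0.002]
force: [0.3, 0.4, 0.4]
opening: 0.0933
gripper_force: 0.0
```

```bash
python3 -c "
from plant import *
import cv2
im,_=read_camera('wrist');cv2.imwrite('pics/w3.png',im);s=read_state();print(s['tool_pos'],s['orientation'],s['q'])"
```

```text
[0.61292407 0.32677757 0.29615981] [-3.14027201e+00  6.36765774e-04 -4.78695660e-03] [ 4.16039558e-01  4.47584770e-01  1.31005422e+00 -2.87233659e-05
  1.38063276e+00  1.98724682e+00]
```

View pics/w3.png

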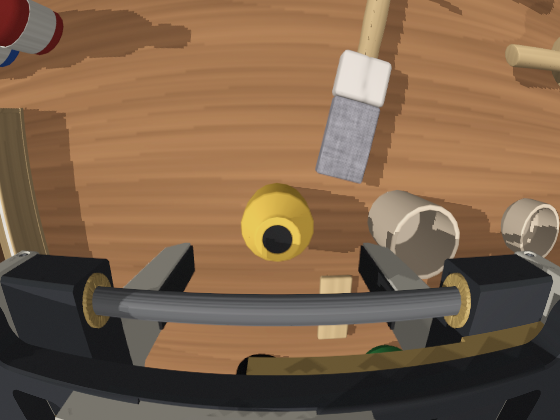

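The vase's lip is at (277,238), centred between the fingers. The bisque tumbler's edge at column 370 is close to the right finger, so I'll narrow the opening before descending.

Call:
carry_out:
  targets:
    - {"hand": 80,"x": 0,"y": 0,"z": 0.03,"ax": 0,"ay": 0,"az": 0}
    - {"hand": 80,"x": 0,"y": 0,"z": 0.07,"ax": 0,"ay": 0,"az": 0}
    - {"hand": 80,"x": 0,"y": 0,"z": 0.1,"ax": 0,"ay": 0,"az": 0}
    - {"hand": 80,"x": 0,"y": 0,"z": 0.1,"ax": 0,"ay": 0,"az": 0}
    - {"hand": 0,"x": 0,"y": 0,"z": 0.1,"ax": 0,"ay": 0,"az": 0}
    - {"hand": 0,"x": 0,"y": 0,"z": 0.1,"ax": 0,"ay": 0,"az": 0}
    - {"hand": 0,"x": 0,"y": 0,"z": 0.1,"ax": 0,"ay": 0,"az": 0}
    - {"hand": 0,"x": 0,"y": 0,"z": 0.1,"ax": 0,"ay": 0,"az": 0}

```text
t: 9.93
tool_pos: [0.6131, 0.3269, 0.1962]
orientation: [-3.14, 0.0, -0.005]
force: [-0.9, -1.5, 5.7]
opening: 0.0527
gripper_force: 20.0
```

Call:
carry_out:
  targets:
    - {"hand": 0,"x": 0,"y": 0,"z": -0.03,"ax": 0,"ay": 0,"az": 0}
    - {"hand": 0,"x": 0,"y": 0,"z": -0.08,"ax": 0,"ay": 0,"az": 0}
    - {"hand": 0,"x": 0,"y": 0,"z": -0.13,"ax": 0,"ay": 0,"az": 0}
    - {"hand": 0,"x": -0.008,"y": 0.03,"z": -0.17,"ax": 0,"ay": 0,"az": 0}
    - {"hand": 0,"x": -0.02,"y": 0.078,"z": -0.19,"ax": 0,"ay": 0,"az": 0}
    - {"hand": 0,"x": -0.035,"y": 0.134,"z": -0.19,"ax": 0,"ay": 0,"az": 0}
    - {"hand": 0,"x": -0.05,"y": 0.19,"z": -0.19,"ax": 0,"ay": 0,"az": 0}
    - {"hand": 0,"x": -0.064,"y": 0.246,"z": -0.19,"ax": 0,"ay": 0,"az": 0}

```text
t: 10.92
tool_pos: [0.5473, 0.0791, 0.3844]
orientation: [3.142, 0.0, 0.002]
force: [0.1, -1.2, -0.2]
opening: 0.0532
gripper_force: 20.0
```

Call:
carry_out:
  targets:
    - {"hand": 0,"x": -0.015,"y": 0.056,"z": 0,"ax": 0,"ay": 0,"az": 0}
    - {"hand": 0,"x": -0.03,"y": 0.112,"z": 0,"ax": 0,"ay": 0,"az": 0}
    - {"hand": 0,"x": -0.044,"y": 0.168,"z": 0,"ax": 0,"ay": 0,"az": 0}
    - {"hand": 0,"x": -0.058,"y": 0.224,"z": 0,"ax": 0,"ay": 0,"az": 0}
    - {"hand": 0,"x": -0.073,"y": 0.28,"z": 0,"ax": 0,"ay": 0,"az": 0}
    - {"hand": 0,"x": -0.088,"y": 0.336,"z": 0,"ax": 0,"ay": 0,"az": 0}
    - {"hand": 0,"x": -0.102,"y": 0.39,"z": 0,"ax": 0,"ay": 0,"az": 0}
    - {"hand": 0,"x": -0.107,"y": 0.412,"z": 0,"ax": 0,"ay": 0,"az": 0}

```text
t: 11.92
tool_pos: [0.4398, -0.3338, 0.3842]
orientation: [3.141, -0.005, 0.0]
force: [-0.3, 0.1, -2.1]
opening: 0.0533
gripper_force: 20.0
```

Call:
carry_out:
  targets:
    - {"hand": 0,"x": 0,"y": 0,"z": 0.03,"ax": 0,"ay": 0,"az": 0}
    - {"hand": 0,"x": 0,"y": 0,"z": 0.07,"ax": 0,"ay": 0,"az": 0}
    - {"hand": 0,"x": 0,"y": 0,"z": 0.1,"ax": 0,"ay": 0,"az": 0}
    - {"hand": 0,"x": 0,"y": 0,"z": 0.1,"ax": 0,"ay": 0,"az": 0}
    - {"hand": 0,"x": 0,"y": 0,"z": 0.1,"ax": 0,"ay": 0,"az": 0}

```text
t: 12.55
tool_pos: [0.4417, -0.3314, 0.2853]
orientation: [3.141, 0.0, 0.002]
force: [0.2, 0.4, -1.2]
opening: 0.0529
gripper_force: 20.0
```

```bash
python3 -c "
from plant import *
import cv2
im,_=read_camera('wrist');cv2.imwrite('pics/w4.png',im);s=read_state();print(s['tool_pos'],s['orientation'])"
```

```text
[ 0.4418286  -0.33160017  0.28585883] [3.13969966e+00 3.36746033e-04 3.57835155e-03]
```

View pics/w4.png

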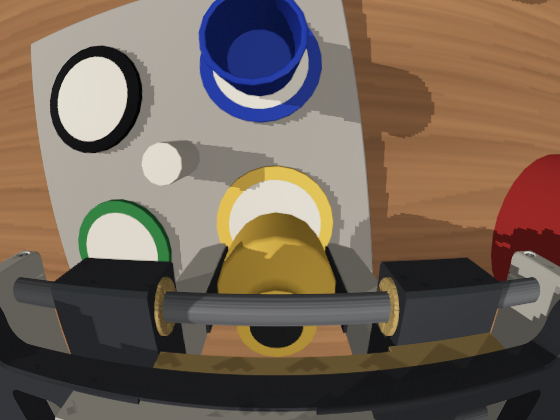

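The yellow ring spans columns 217–333 with its top at row 166. The held vase is centred at column 277, so it's aligned.

Call:
carry_out:
  targets:
    - {"hand": 0,"x": 0,"y": 0,"z": 0.03,"ax": 0,"ay": 0,"az": 0}
    - {"hand": 0,"x": 0,"y": 0,"z": 0.05,"ax": 0,"ay": 0,"az": 0}
    - {"hand": 0,"x": 0,"y": 0,"z": 0.056,"ax": 0,"ay": 0,"az": 0}
    - {"hand": 0,"x": 0,"y": 0,"z": 0.059,"ax": 0,"ay": 0,"az": 0}
    - {"hand": 0,"x": 0,"y": 0,"z": 0.061,"ax": 0,"ay": 0,"az": 0}
    - {"hand": 0,"x": 0,"y": 0,"z": 0.062,"ax": 0,"ay": 0,"az": 0}
    - {"hand": 0,"x": 0,"y": 0,"z": 0.062,"ax": 0,"ay": 0,"az": 0}

```text
t: 13.48
tool_pos: [0.4416, -0.3319, 0.2242]
orientation: [3.14, -0.0, 0.003]
force: [-3.7, 2.8, 10.1]
opening: 0.0529
gripper_force: 20.0
```

Call:
carry_out:
  targets:
    - {"hand": 0,"x": 0,"y": 0,"z": 0.001,"ax": 0,"ay": 0,"az": 0}
    - {"hand": 100,"x": 0,"y": 0,"z": 0.001,"ax": 0,"ay": 0,"az": 0}
    - {"hand": 100,"x": 0,"y": 0,"z": 0.001,"ax": 0,"ay": 0,"az": 0}
    - {"hand": 100,"x": 0,"y": 0,"z": 0.001,"ax": 0,"ay": 0,"az": 0}
    - {"hand": 100,"x": 0,"y": 0,"z": -0.03,"ax": 0,"ay": 0,"az": 0}
    - {"hand": 100,"x": 0,"y": 0,"z": -0.08,"ax": 0,"ay": 0,"az": 0}
    - {"hand": 100,"x": 0,"y": 0,"z": -0.14,"ax": 0,"ay": 0,"az": 0}
    - {"hand": 100,"x": 0,"y": 0,"z": -0.18,"ax": 0,"ay": 0,"az": 0}

```text
t: 14.48
tool_pos: [0.4412, -0.3315, 0.405]
orientation: [3.14, -0.0, 0.004]
force: [0.1, 0.2, -0.8]
opening: 0.0931
gripper_force: 0.0
```

```bash
python3 -c "
from chk import *
pot('yellow',[.4415,-.331],.102)
print(read_state()['tool_pos'])"
```

```text
Traceback (most recent call last):
  File "chk.py", line 7, in pot
    c,r=cv2.minEnclosingCircle(Q[:,:2].astype(np.float32)); print(name,n,len(Q),np.round(c,4),round(r,4),'z',np.percentile(Q[:,2],95).round(4))
                                                                                                             ~~~~~~~~~~~~~^^^^^^^^^^^
IndexError: index -1 is out of bounds for axis 0 with size 0
```

Call:
carry_out:
  targets:
    - {"hand": 100,"x": 0,"y": -0.04,"z": 0,"ax": 0,"ay": 0,"az": 0}
    - {"hand": 100,"x": 0,"y": -0.1,"z": 0,"ax": 0,"ay": 0,"az": 0}
    - {"hand": 100,"x": 0,"y": -0.16,"z": 0,"ax": 0,"ay": 0,"az": 0}
    - {"hand": 100,"x": 0,"y": -0.22,"z": 0,"ax": 0,"ay": 0,"az": 0}
    - {"hand": 100,"x": 0,"y": -0.28,"z": 0,"ax": 0,"ay": 0,"az": 0}
    - {"hand": 100,"x": 0,"y": -0.34,"z": 0,"ax": 0,"ay": 0,"az": 0}
    - {"hand": 100,"x": 0,"y": -0.4,"z": 0,"ax": 0,"ay": 0,"az": 0}
    - {"hand": 100,"x": 0,"y": -0.46,"z": 0,"ax": 0,"ay": 0,"az": 0}

```text
t: 15.52
tool_pos: [0.4407, 0.1306, 0.4016]
orientation: [-3.142, 0.0, -0.001]
force: [1.4, -0.4, 0.5]
opening: 0.093
gripper_force: 0.0
```

Call:
carry_out:
  targets:
    - {"hand": 100,"x": 0.003,"y": -0.05,"z": 0,"ax": 0,"ay": 0,"az": 0}
    - {"hand": 100,"x": 0.003,"y": -0.084,"z": 0,"ax": 0,"ay": 0,"az": 0}
    - {"hand": 100,"x": 0.003,"y": -0.084,"z": 0.04,"ax": 0,"ay": 0,"az": 0}
    - {"hand": 100,"x": 0.003,"y": -0.084,"z": 0.09,"ax": 0,"ay": 0,"az": 0}
    - {"hand": 100,"x": 0.003,"y": -0.084,"z": 0.11,"ax": 0,"ay": 0,"az": 0}
    - {"hand": 100,"x": 0.003,"y": -0.084,"z": 0.11,"ax": 0,"ay": 0,"az": 0}

```text
t: 16.27
tool_pos: [0.4431, 0.2123, 0.2894]
orientation: [3.14, -0.0, -0.007]
force: [0.1, 0.2, 0.2]
opening: 0.093
gripper_force: 0.0
```

```bash
python3 -c "
from h import *
from plant import *
p=camera_params('wrist');im,_=read_camera('wrist');g=im.astype(int)
s=read_state();print(s['tool_pos'],s['orientation'])
m=((g[:,:,1]>1.5*g[:,:,2])&(g[:,:,1]>1.3*g[:,:,0])).astype(np.uint8)
n,l,st,ce=cv2.connectedComponentsWithStats(m);k=1+st[1:,4].argmax();x,y,w,h,a=st[k];print(st[k],wplane(p,[[x,y+h/2],[x+w,y+h/2],[x+w/2,y+h]],.045))
pp=camera_params('top')
"
python3 -c "
from chk import *
pot('yellow',[.4415,-.331],.102);pot('yellow',[.4415,-.331],.102,'side');pot('btum',[.605,.219],.07)"
```

```text
[0.44389183 0.21255825 0.29123746] [ 3.14109249e+00 -3.33002350e-04 -2.41482266e-03]
[ 235  180   82   83 5184] [[0.44753827 0.2400236  0.045     ]
 [0.44747417 0.18090856 0.045     ]
 [0.41521002 0.21049326 0.045     ]]
yellow top 207 [ 0.4401 -0.3328] 0.016 z 0.1051
yellow side 78 [ 0.4402 -0.33  ] 0.0163 z 0.1015
btum top 215 [0.6059 0.2176] 0.0292 z 0.0724
```

Call:
carry_out:
  targets:
    - {"hand": 100,"x": 0.001,"y": 0.002,"z": 0.03,"ax": 0,"ay": 0,"az": 0}
    - {"hand": 100,"x": 0.001,"y": 0.002,"z": 0.07,"ax": 0,"ay": 0,"az": 0}
    - {"hand": 100,"x": 0.001,"y": 0.002,"z": 0.096,"ax": 0,"ay": 0,"az": 0}
    - {"hand": 100,"x": 0.001,"y": 0.002,"z": 0.096,"ax": 0,"ay": 0,"az": 0}
    - {"hand": 0,"x": 0.001,"y": 0.002,"z": 0.096,"ax": 0,"ay": 0,"az": 0}
    - {"hand": 0,"x": 0.001,"y": 0.002,"z": 0.096,"ax": 0,"ay": 0,"az": 0}
    - {"hand": 0,"x": 0.001,"y": 0.002,"z": 0.096,"ax": 0,"ay": 0,"az": 0}
    - {"hand": 0,"x": 0.001,"y": 0.002,"z": 0.096,"ax": 0,"ay": 0,"az": 0}

```text
t: 17.48
tool_pos: [0.4454, 0.2109, 0.1965]
orientation: [-3.141, 0.0, -0.002]
force: [-0.4, -1.4, 4.5]
opening: 0.0584
gripper_force: 20.1
```

Call:
carry_out:
  targets:
    - {"hand": 0,"x": 0,"y": 0,"z": -0.03,"ax": 0,"ay": 0,"az": 0}
    - {"hand": 0,"x": 0,"y": 0,"z": -0.08,"ax": 0,"ay": 0,"az": 0}
    - {"hand": 0,"x": 0,"y": 0,"z": -0.13,"ax": 0,"ay": 0,"az": 0}
    - {"hand": 0,"x": -0.002,"y": 0.03,"z": -0.17,"ax": 0,"ay": 0,"az": 0}
    - {"hand": 0,"x": -0.005,"y": 0.075,"z": -0.19,"ax": 0,"ay": 0,"az": 0}
    - {"hand": 0,"x": -0.009,"y": 0.13,"z": -0.19,"ax": 0,"ay": 0,"az": 0}
    - {"hand": 0,"x": -0.013,"y": 0.185,"z": -0.19,"ax": 0,"ay": 0,"az": 0}
    - {"hand": 0,"x": -0.017,"y": 0.24,"z": -0.19,"ax": 0,"ay": 0,"az": 0}

```text
t: 18.48
tool_pos: [0.4275, -0.0309, 0.3858]
orientation: [3.142, 0.0, 0.001]
force: [1.1, -0.0, -1.6]
opening: 0.0579
gripper_force: 20.0
```

Call:
carry_out:
  targets:
    - {"hand": 0,"x": -0.004,"y": 0.055,"z": 0,"ax": 0,"ay": 0,"az": 0}
    - {"hand": 0,"x": -0.008,"y": 0.11,"z": 0,"ax": 0,"ay": 0,"az": 0}
    - {"hand": 0,"x": -0.011,"y": 0.155,"z": 0,"ax": 0,"ay": 0,"az": 0}
    - {"hand": 0,"x": -0.012,"y": 0.171,"z": 0.02,"ax": 0,"ay": 0,"az": 0}
    - {"hand": 0,"x": -0.012,"y": 0.171,"z": 0.06,"ax": 0,"ay": 0,"az": 0}
    - {"hand": 0,"x": -0.012,"y": 0.171,"z": 0.1,"ax": 0,"ay": 0,"az": 0}
    - {"hand": 0,"x": -0.012,"y": 0.171,"z": 0.1,"ax": 0,"ay": 0,"az": 0}
    - {"hand": 0,"x": -0.012,"y": 0.171,"z": 0.1,"ax": 0,"ay": 0,"az": 0}

```text
t: 19.48
tool_pos: [0.4165, -0.2005, 0.2871]
orientation: [3.141, -0.0, 0.002]
force: [0.4, 0.3, -0.9]
opening: 0.0578
gripper_force: 20.0
```

```bash
python3 -c "
from plant import *
import cv2
im,_=read_camera('wrist');cv2.imwrite('pics/w5.png',im);s=read_state();print(s['tool_pos'],s['orientation'])"
```

```text
[ 0.41677393 -0.20068153  0.28783157] [3.14015412e+00 4.05786030e-05 3.69674431e-03]
```

View pics/w5.png

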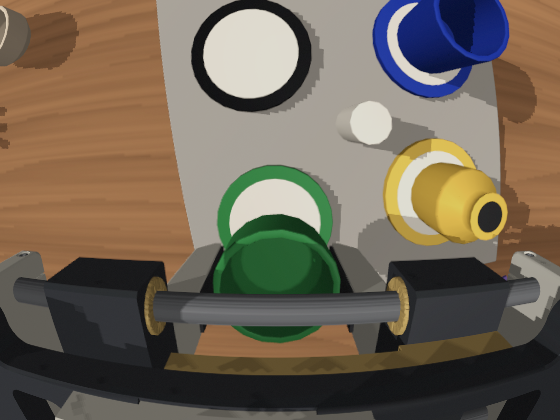

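The green ring spans columns 217–333 with its top at row 165. The bowl is centred at column 277, and the right finger clears the vase.

Call:
carry_out:
  targets:
    - {"hand": 0,"x": 0,"y": 0,"z": 0.03,"ax": 0,"ay": 0,"az": 0}
    - {"hand": 0,"x": 0,"y": 0,"z": 0.05,"ax": 0,"ay": 0,"az": 0}
    - {"hand": 0,"x": 0,"y": 0,"z": 0.056,"ax": 0,"ay": 0,"az": 0}
    - {"hand": 0,"x": 0,"y": 0,"z": 0.059,"ax": 0,"ay": 0,"az": 0}
    - {"hand": 0,"x": 0,"y": 0,"z": 0.061,"ax": 0,"ay": 0,"az": 0}
    - {"hand": 0,"x": 0,"y": 0,"z": 0.062,"ax": 0,"ay": 0,"az": 0}
    - {"hand": 0,"x": 0,"y": 0,"z": 0.062,"ax": 0,"ay": 0,"az": 0}

```text
t: 20.4
tool_pos: [0.4164, -0.2006, 0.2245]
orientation: [3.141, -0.0, 0.002]
force: [0.1, 0.2, 2.1]
opening: 0.0576
gripper_force: 20.0
```

Call:
carry_out:
  targets:
    - {"hand": 0,"x": 0,"y": 0,"z": 0.001,"ax": 0,"ay": 0,"az": 0}
    - {"hand": 90,"x": 0,"y": 0,"z": 0.001,"ax": 0,"ay": 0,"az": 0}
    - {"hand": 90,"x": 0,"y": 0,"z": 0.001,"ax": 0,"ay": 0,"az": 0}
    - {"hand": 90,"x": 0,"y": 0,"z": 0.001,"ax": 0,"ay": 0,"az": 0}
    - {"hand": 90,"x": 0,"y": 0,"z": -0.03,"ax": 0,"ay": 0,"az": 0}
    - {"hand": 90,"x": 0,"y": 0,"z": -0.08,"ax": 0,"ay": 0,"az": 0}
    - {"hand": 90,"x": 0,"y": 0,"z": -0.14,"ax": 0,"ay": 0,"az": 0}
    - {"hand": 90,"x": 0,"y": 0,"z": -0.18,"ax": 0,"ay": 0,"az": 0}

```text
t: 21.4
tool_pos: [0.4162, -0.2004, 0.4068]
orientation: [3.14, -0.0, 0.004]
force: [0.8, 0.7, 0.5]
opening: 0.0838
gripper_force: 0.0
```

Call:
carry_out:
  targets:
    - {"hand": 100,"x": 0,"y": -0.04,"z": 0,"ax": 0,"ay": 0,"az": 0}
    - {"hand": 100,"x": 0,"y": -0.1,"z": 0,"ax": 0,"ay": 0,"az": 0}
    - {"hand": 100,"x": 0.003,"y": -0.16,"z": 0,"ax": 0,"ay": 0,"az": 0}
    - {"hand": 100,"x": 0.005,"y": -0.22,"z": 0,"ax": 0,"ay": 0,"az": 0}
    - {"hand": 100,"x": 0.007,"y": -0.28,"z": 0,"ax": 0,"ay": 0,"az": 0}
    - {"hand": 100,"x": 0.01,"y": -0.34,"z": 0,"ax": 0,"ay": 0,"az": 0}
    - {"hand": 100,"x": 0.012,"y": -0.4,"z": 0,"ax": 0,"ay": 0,"az": 0}
    - {"hand": 100,"x": 0.014,"y": -0.46,"z": 0,"ax": 0,"ay": 0,"az": 0}

```text
t: 22.4
tool_pos: [0.4298, 0.2617, 0.4037]
orientation: [-3.142, 0.0, -0.001]
force: [1.0, -1.3, 1.0]
opening: 0.0929
gripper_force: 0.0
```

Call:
carry_out:
  targets:
    - {"hand": 100,"x": 0.002,"y": -0.05,"z": 0,"ax": 0,"ay": 0,"az": 0}
    - {"hand": 100,"x": 0.002,"y": -0.082,"z": 0,"ax": 0,"ay": 0,"az": 0}
    - {"hand": 100,"x": 0.002,"y": -0.082,"z": 0.04,"ax": 0,"ay": 0,"az": 0}
    - {"hand": 100,"x": 0.002,"y": -0.082,"z": 0.09,"ax": 0,"ay": 0,"az": 0}
    - {"hand": 100,"x": 0.002,"y": -0.082,"z": 0.11,"ax": 0,"ay": 0,"az": 0}
    - {"hand": 100,"x": 0.002,"y": -0.082,"z": 0.11,"ax": 0,"ay": 0,"az": 0}

```text
t: 23.15
tool_pos: [0.4317, 0.3412, 0.2924]
orientation: [3.14, -0.001, -0.004]
force: [0.3, -0.1, -0.5]
opening: 0.093
gripper_force: 0.0
```

```bash
python3 -c "
from h import *
from plant import *
p=camera_params('wrist');im,_=read_camera('wrist')
s=read_state();print(s['tool_pos'],s['orientation'],s['q'][5]);cv2.imwrite('pics/w6.png',im[150:300,150:400])
m=(im.max(2)<45).astype(np.uint8);m[245:]=0
n,l,st,ce=cv2.connectedComponentsWithStats(m);print([list(t) for t in st[1:] if t[4]>300])
"
python3 -c "
from chk import *
pot('green',[.416,-.2],.073);pot('green',[.416,-.2],.073,'side')"
```

```text
[0.43241548 0.34165075 0.29441055] [-3.14159086e+00  7.49652739e-04  3.47366786e-05] 2.1468997504621474
[[np.int32(234), np.int32(180), np.int32(79), np.int32(65), np.int32(4204)]]
green top 225 [ 0.4147 -0.2011] 0.03 z 0.0757
green side 196 [ 0.4136 -0.1992] 0.032 z 0.0716
```

View pics/w6.png

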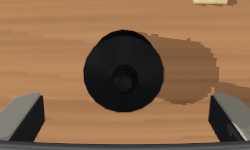

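The jar is at full-image column 273, centred between the fingers. I'll grasp its straight body below the lid.

Call:
carry_out:
  targets:
    - {"hand": 100,"x": 0.001,"y": -0.001,"z": 0.03,"ax": 0,"ay": 0,"az": 0}
    - {"hand": 100,"x": 0.001,"y": -0.001,"z": 0.07,"ax": 0,"ay": 0,"az": 0}
    - {"hand": 100,"x": 0.001,"y": -0.001,"z": 0.104,"ax": 0,"ay": 0,"az": 0}
    - {"hand": 100,"x": 0.001,"y": -0.001,"z": 0.104,"ax": 0,"ay": 0,"az": 0}
    - {"hand": 0,"x": 0.001,"y": -0.001,"z": 0.104,"ax": 0,"ay": 0,"az": 0}
    - {"hand": 0,"x": 0.001,"y": -0.001,"z": 0.104,"ax": 0,"ay": 0,"az": 0}
    - {"hand": 0,"x": 0.001,"y": -0.001,"z": 0.104,"ax": 0,"ay": 0,"az": 0}
    - {"hand": 0,"x": 0.001,"y": -0.001,"z": 0.104,"ax": 0,"ay": 0,"az": 0}

```text
t: 24.3
tool_pos: [0.4334, 0.3428, 0.1904]
orientation: [-3.141, 0.0, -0.001]
force: [-0.5, -0.3, 5.8]
opening: 0.0582
gripper_force: 20.1
```

Call:
carry_out:
  targets:
    - {"hand": 0,"x": 0,"y": 0,"z": -0.02,"ax": 0,"ay": 0,"az": 0}
    - {"hand": 0,"x": 0,"y": 0,"z": -0.06,"ax": 0,"ay": 0,"az": 0}
    - {"hand": 0,"x": 0,"y": 0,"z": -0.11,"ax": 0,"ay": 0,"az": 0}
    - {"hand": 0,"x": 0,"y": 0,"z": -0.16,"ax": 0,"ay": 0,"az": 0}
    - {"hand": 0,"x": 0.008,"y": 0.035,"z": -0.19,"ax": 0,"ay": 0,"az": 0}
    - {"hand": 0,"x": 0.018,"y": 0.085,"z": -0.19,"ax": 0,"ay": 0,"az": 0}
    - {"hand": 0,"x": 0.03,"y": 0.14,"z": -0.19,"ax": 0,"ay": 0,"az": 0}
    - {"hand": 0,"x": 0.042,"y": 0.195,"z": -0.19,"ax": 0,"ay": 0,"az": 0}

```text
t: 25.3
tool_pos: [0.4749, 0.1461, 0.3812]
orientation: [-3.141, -0.001, -0.002]
force: [0.9, -0.3, -0.3]
opening: 0.058
gripper_force: 20.0
```

Call:
carry_out:
  targets:
    - {"hand": 0,"x": 0.012,"y": 0.055,"z": 0,"ax": 0,"ay": 0,"az": 0}
    - {"hand": 0,"x": 0.024,"y": 0.11,"z": 0,"ax": 0,"ay": 0,"az": 0}
    - {"hand": 0,"x": 0.036,"y": 0.165,"z": 0,"ax": 0,"ay": 0,"az": 0}
    - {"hand": 0,"x": 0.048,"y": 0.22,"z": 0,"ax": 0,"ay": 0,"az": 0}
    - {"hand": 0,"x": 0.06,"y": 0.275,"z": 0,"ax": 0,"ay": 0,"az": 0}
    - {"hand": 0,"x": 0.069,"y": 0.315,"z": 0,"ax": 0,"ay": 0,"az": 0}
    - {"hand": 0,"x": 0.071,"y": 0.33,"z": 0.02,"ax": 0,"ay": 0,"az": 0}
    - {"hand": 0,"x": 0.071,"y": 0.33,"z": 0.05,"ax": 0,"ay": 0,"az": 0}

```text
t: 26.3
tool_pos: [0.5461, -0.1832, 0.3299]
orientation: [3.141, -0.003, 0.003]
force: [0.8, 0.8, -2.1]
opening: 0.058
gripper_force: 20.0
```

Call:
carry_out:
  targets:
    - {"hand": 0,"x": 0,"y": 0,"z": 0.03,"ax": 0,"ay": 0,"az": 0}
    - {"hand": 0,"x": 0,"y": 0,"z": 0.05,"ax": 0,"ay": 0,"az": 0}
    - {"hand": 0,"x": 0,"y": 0,"z": 0.05,"ax": 0,"ay": 0,"az": 0}

```text
t: 26.68
tool_pos: [0.5452, -0.1814, 0.2776]
orientation: [-3.14, -0.001, 0.006]
force: [-0.1, -0.4, -2.1]
opening: 0.0582
gripper_force: 20.0
```

```bash
python3 -c "
from plant import *
import cv2
im,_=read_camera('wrist');cv2.imwrite('pics/w7.png',im);s=read_state();print(s['tool_pos'],s['orientation'])"
```

```text
[ 0.5458437  -0.18178884  0.27937949] [-3.14088379e+00 -5.78531660e-04  2.02851652e-03]
```

View pics/w7.png

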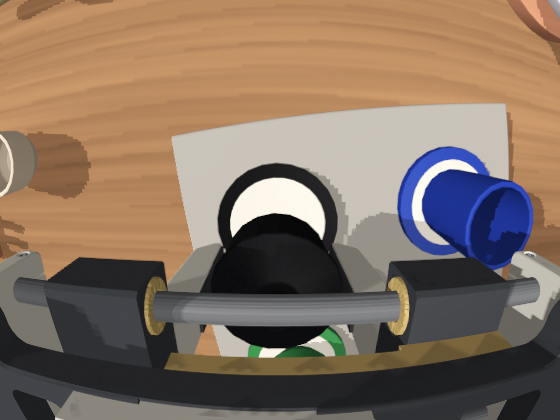

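The black ring spans columns 218–338 and the jar 210–345, so they are concentric.

Call:
carry_out:
  targets:
    - {"hand": 0,"x": 0,"y": 0,"z": 0.03,"ax": 0,"ay": 0,"az": 0}
    - {"hand": 0,"x": 0,"y": 0,"z": 0.05,"ax": 0,"ay": 0,"az": 0}
    - {"hand": 0,"x": 0,"y": 0,"z": 0.055,"ax": 0,"ay": 0,"az": 0}
    - {"hand": 0,"x": 0,"y": 0,"z": 0.058,"ax": 0,"ay": 0,"az": 0}
    - {"hand": 0,"x": 0,"y": 0,"z": 0.059,"ax": 0,"ay": 0,"az": 0}
    - {"hand": 0,"x": 0,"y": 0,"z": 0.06,"ax": 0,"ay": 0,"az": 0}
    - {"hand": 0,"x": 0,"y": 0,"z": 0.06,"ax": 0,"ay": 0,"az": 0}

```text
t: 27.6
tool_pos: [0.5462, -0.1824, 0.2201]
orientation: [3.141, -0.0, 0.001]
force: [0.7, -0.2, -1.6]
opening: 0.0581
gripper_force: 20.0
```

Call:
carry_out:
  targets:
    - {"hand": 0,"x": 0,"y": 0,"z": 0.001,"ax": 0,"ay": 0,"az": 0}
    - {"hand": 0,"x": 0,"y": 0,"z": 0.002,"ax": 0,"ay": 0,"az": 0}
    - {"hand": 0,"x": 0,"y": 0,"z": 0.002,"ax": 0,"ay": 0,"az": 0}

```text
t: 27.98
tool_pos: [0.5462, -0.1824, 0.2185]
orientation: [3.141, -0.0, 0.001]
force: [-3.3, 0.9, 4.3]
opening: 0.0581
gripper_force: 20.0
```

Contact. Next I release, lift and move clear toward +y.

Call:
carry_out:
  targets:
    - {"hand": 90,"x": 0,"y": 0,"z": 0,"ax": 0,"ay": 0,"az": 0}
    - {"hand": 90,"x": 0,"y": 0,"z": 0,"ax": 0,"ay": 0,"az": 0}
    - {"hand": 90,"x": 0,"y": 0,"z": 0,"ax": 0,"ay": 0,"az": 0}
    - {"hand": 90,"x": 0,"y": 0,"z": -0.03,"ax": 0,"ay": 0,"az": 0}
    - {"hand": 90,"x": 0,"y": 0,"z": -0.08,"ax": 0,"ay": 0,"az": 0}
    - {"hand": 90,"x": 0,"y": 0,"z": -0.13,"ax": 0,"ay": 0,"az": 0}
    - {"hand": 90,"x": 0,"y": 0,"z": -0.18,"ax": 0,"ay": 0,"az": 0}
    - {"hand": 90,"x": 0,"y": -0.05,"z": -0.19,"ax": 0,"ay": 0,"az": 0}

```text
t: 28.98
tool_pos: [0.5468, -0.1344, 0.4128]
orientation: [3.138, -0.007, 0.011]
force: [0.1, 0.2, -0.5]
opening: 0.0838
gripper_force: 0.0
```

Call:
carry_out:
  targets:
    - {"hand": 90,"x": 0,"y": -0.06,"z": 0,"ax": 0,"ay": 0,"az": 0}
    - {"hand": 90,"x": 0,"y": -0.12,"z": 0,"ax": 0,"ay": 0,"az": 0}
    - {"hand": 90,"x": 0,"y": -0.17,"z": 0,"ax": 0,"ay": 0,"az": 0}
    - {"hand": 90,"x": 0,"y": -0.2,"z": 0,"ax": 0,"ay": 0,"az": 0}
    - {"hand": 90,"x": 0,"y": -0.2,"z": 0,"ax": 0,"ay": 0,"az": 0}
    - {"hand": 90,"x": 0,"y": -0.2,"z": 0,"ax": 0,"ay": 0,"az": 0}

```text
t: 29.72
tool_pos: [0.5461, 0.0672, 0.4076]
orientation: [3.141, 0.0, -0.0]
force: [0.5, -0.9, -0.3]
opening: 0.0841
gripper_force: 0.0
```

```bash
python3 -c "
from chk import *
im,_=read_camera('top');cv2.imwrite('pics/end.png',im)
for n in('top','side'):
  for k,xy,h in (('blue',[.5635,-.321],.098),('yellow',[.4415,-.331],.102),('green',[.416,-.2],.073),('black',[.546,-.182],.092),('btum',[.605,.219],.07),('bbowl',[.602,.071],.045)):
    try: pot(k,xy,h,n)
    except Exception: print(k,n,'hidden')
"
```

```text
blue top 271 [ 0.564  -0.3194] 0.0296 z 0.1008
yellow top 200 [ 0.4411 -0.3321] 0.016 z 0.1049
green top 223 [ 0.4147 -0.2013] 0.0304 z 0.0758
black top 75 [ 0.5368 -0.181 ] 0.0167 z 0.0939
btum top hidden
bbowl top 11 [0.5821 0.0602] 0.0165 z 0.0474
blue side 146 [ 0.5642 -0.3145] 0.0312 z 0.0964
yellow side 79 [ 0.4403 -0.33  ] 0.016 z 0.1016
green side 196 [ 0.4159 -0.197 ] 0.0318 z 0.0721
black side 29 [ 0.5429 -0.1788] 0.0075 z 0.0903
btum side 262 [0.6052 0.2195] 0.0301 z 0.0693
bbowl side 213 [0.6022 0.0734] 0.0314 z 0.044
```

View pics/end.png

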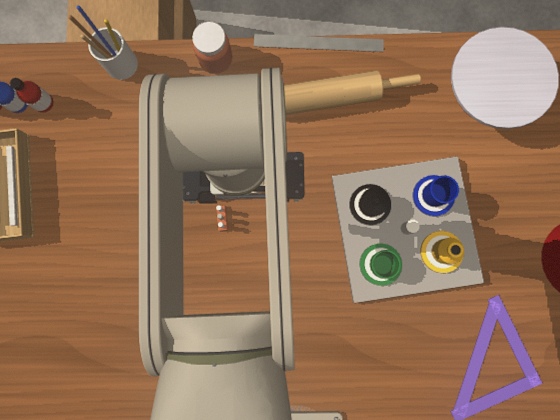

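All four pots stand on their own discs: black (370,204), blue (436,193), green (381,264) and yellow (447,251). The side camera puts both bisque pots where they started.

```bash
python3 -c "
from plant import robot
print(robot.close_job())"
```

```text
the job is handed in; nothing more can be done
None
```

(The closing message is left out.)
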